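# Make up two coffee orders on their trays

## Robot

A 6-joint arm with a two-finger parallel gripper is mounted at the origin on the work surface. World frame = base frame: x ahead of the robot, y to its left, z up, the work surface at z = 0. Lengths are in m, angles in rad, forces in N, time in s.
With the tool pointing down it reaches from about 0.275 to 1 m from the base axis. Payload 8.4 kg.
Tool frame: the origin (TCP) lies on the centre line of the jaws, within the pads' length; the fingertips stand 17 mm ahead of it and the grasp point (between the pads) lies 2 mm behind it (bot.tcp_to_tips is the z of the fingertips in the tool frame, in m); z points along the fingers, y is the line along which they close (so a half turn about z gives the same grasp; the last joint's range is limited). The gripper opens to 85 mm and grips with 20 to 120 N. Pads are 22 mm wide; open, the fingers measure 114 mm over their backs; the gripper's body (76 mm by 85 mm) begins 54 mm behind the grasp point. The pads swing forward as they close: fully open they stand 13 mm farther back than shut.
Start: joints at [-1.338, 0.353, 1.633, -0, 1.155, -0.002], TCP at [0.145, -0.608, 0.248] pointing down, gripper open.
Joint ranges: [-2.63, 2.63], [-0.92, 2.1], [0.06, 2.66], [-1.3, 4.44], [0, 2.69], [-3.02, 3.02]. Speed limits (rad/s): [2.22, 2.22, 2.79, 3.14, 3.14, 3.14].

## Interface

Orientations are given as a unit quaternion [x, y, z, w].
In Python, from workcell import bot, hand, kinematics, get_obs, vision, hand_in gives the robot as it stands. The module is installed in compiled form; this text tells all that it offers. Calls block until the motion is done:
- bot.reach(position, orientation): joint-space move of the TCP to a pose.
- bot.servo_line(position, ori=None, velocity=0.15): straight line of the TCP; ori=None keeps the orientation; velocity is the mean speed in m/s.
- bot.goto_joints(angles): joint-space move.
- hand.move_gripper(opening, strength=None): finger opening in m; strength is the grip in N (None keeps the last); returns when the fingers have stopped.
- bot.dwell(seconds).
- kinematics.solve_ik(position, orientation): joint angles nearest the present ones, or None.
- get_obs(): the state.
- vision.read_camera(name): name is "scene" or "top" or "wrist"; returns a dict with "frame" (420x560x3 uint8, red, green, blue), "intrinsics" (3x3 intrinsics, pixels), "dist" ([k1, k2, p1, p2, k3] as OpenCV has them; the pictures are not rectified), "view" (4x4, takes a point from world to camera coordinates). Camera axes: x right, y down, z forward; pixel columns grow to the right and rows downward; lengths in m; the calibration is good to about 2 mm. A picture is of the moment at which its call begins. There is no depth.
A pose or a line that the arm cannot do raises bot.IKError and nothing moves.
- hand_in(): hands the job in; it is judged then, once.
The state is a dict: "time_s": time; "joint_pos": joint angles; "joint_vel": joint speeds; "joint_efforts": joint torques, N m; "position": TCP position; "orientation": TCP orientation; "wrist_force": force on the tool from outside, world axes, zero at the start; "ft_torque": the same for the moment, N m; "gripper_width": finger opening in m; "grip_force": force on a finger pad.
Only numpy, scipy, OpenCV 4.12 (cv2) and the standard library are available. Lean on these libraries where they do the work, as an engineer would, in place of code of your own. Each camera call takes 0.05 s, during which the arm holds its last target. There are 200 camera calls.

## Task

Make up two coffee orders on the counter. Oblong wooden tray: stand the tall cup in the middle of the saucer and lay the wrapped biscuit lengthwise in the middle of the cork mat. Round metal tray: stand the small espresso cup in the middle of the saucer, and the milk jug and the lidded sugar pot in the middle of the two cork coasters, one on each, whichever way round; leave everything standing upright and released, never tip the cups, jug or pot over, and leave the table shaker and the egg cup where they are.

Things in the scene. Friction and masses are not known exactly. Their poses are not given: they have to be found in the camera images.
- tall_cup: White straight-sided open cup with an ear handle, loose, on the counter at the start: 74 mm high, 67 to 68 mm across from 25 mm height up, foot 52 mm across, wall 3.5 mm, about 0.24 kg. Origin: centre of the underside, z up. The handle stands out 26 mm towards its +y, so the bare sides are at +x and -x.
- espresso_cup: Small white open cup with an ear handle, loose, on the counter at the start: 50 mm high, 58 mm across at the rim, 55 mm at 18 mm height, foot 40 mm across, about 0.13 kg. Origin: centre of the underside, z up. The handle stands out 21 mm towards its +y; the bare sides are at +x and -x.
- milk_jug: Small open steel jug, loose, on the counter at the start: 46 mm high, 44 mm across up to 28 mm height, then tapering to 40 mm, about 0.09 kg. Origin: centre of the underside, z up. An ear handle stands out 17 mm towards its +y, a small lip 8 mm towards its -y; the bare sides are at +x and -x.
- sugar_pot: White round pot with a steel lid (lid and pot are one piece), loose, on the counter at the start: 54 mm across from 10 to 40 mm height, lid above that (55 mm across at its edge), small ball knob on top to 63 mm, no handle, about 0.2 kg. Origin: centre of the underside, z up. 
- biscuit: Paper-wrapped biscuit with a brown band and flattened ends, loose, lying flat on the counter at the start: 70 mm long (x), 30 mm wide (y), 24 mm high, about 0.03 kg. Origin: centre of the underside, z up. x is its long axis.
- oblong_tray: Oblong wooden tray, immovable: 260 mm (x) by 150 mm (y), floor 8 mm above the counter, rim 16 mm. Origin: centre of the underside, z up. Fixed on it: a white saucer centred at x = -62 mm, y = 0, 116 mm across, flat middle 76 mm across and 13 mm above the counter, rim 19 mm; a cork mat 100 mm (x) by 60 mm (y) centred at x = +66 mm, y = 0, top 11 mm above the counter.
- round_tray: Round aluminium tray, immovable: 240 mm across, floor 8 mm above the counter, rim 16 mm. Origin: centre of the underside, z up. Fixed on it: a white saucer centred at x = 0, y = +48 mm, 116 mm across, flat middle 76 mm across and 13 mm above the counter, rim 19 mm; two round cork coasters, 68 mm across, tops 11 mm above the counter, centred at x = +50 and x = -50 mm, y = -58 mm.
- shaker: Bystander, loose: small clear table shaker with a steel cap, 38 mm across, 56 mm high, on the robot's side of the counter. Origin: centre of the underside, z up. Leave it alone.
- egg_cup: Bystander, loose: small empty white egg cup with a narrow waist, 46 mm across, 48 mm high, on the robot's side of the counter. Origin: centre of the underside, z up. Leave it alone.
Things that resemble listed ones, but are neither listed nor needed, are in the scene too. What is shaped like the milk_jug but orange or yellow is not meant.

How it is judged:
At the end, for the whole second after the job is handed in: At rest and upright (7 degrees): tall cup and espresso cup within 14 mm (tray x and y) of their saucers' centres, milk jug and sugar pot each within 14 mm of a different coaster's centre, biscuit within 15 mm of the mat's centre and 20 degrees of lengthwise, all standing on those (x of tall_cup in the frame of oblong_tray between -0.076 and -0.048 m and y of tall_cup in the frame of oblong_tray between -0.014 and 0.014 m and z of tall_cup in the frame of oblong_tray between 0.008 and 0.019 m and x of biscuit in the frame of oblong_tray between 0.051 and 0.081 m and y of biscuit in the frame of oblong_tray between -0.015 and 0.015 m and z of biscuit in the frame of oblong_tray between 0.006 and 0.018 m and x of espresso_cup in the frame of round_tray between -0.014 and 0.014 m and y of espresso_cup in the frame of round_tray between 0.034 and 0.062 m and z of espresso_cup in the frame of round_tray between 0.008 and 0.019 m and angle between the x axis of biscuit and the x axis of oblong_tray, either way round below 0.35 rad and ((x of milk_jug in the frame of round_tray between 0.036 and 0.064 m and y of milk_jug in the frame of round_tray between -0.072 and -0.044 m and z of milk_jug in the frame of round_tray between 0.006 and 0.018 m and x of sugar_pot in the frame of round_tray between -0.064 and -0.036 m and y of sugar_pot in the frame of round_tray between -0.072 and -0.044 m and z of sugar_pot in the frame of round_tray between 0.006 and 0.018 m) or (x of sugar_pot in the frame of round_tray between 0.036 and 0.064 m and y of sugar_pot in the frame of round_tray between -0.072 and -0.044 m and z of sugar_pot in the frame of round_tray between 0.006 and 0.018 m and x of milk_jug in the frame of round_tray between -0.064 and -0.036 m and y of milk_jug in the frame of round_tray between -0.072 and -0.044 m and z of milk_jug in the frame of round_tray between 0.006 and 0.018 m)) and angle between each of tall_cup, espresso_cup, milk_jug, sugar_pot, biscuit's own z axis and vertical below 0.12 rad and linear speed of each of tall_cup, espresso_cup, milk_jug, sugar_pot, biscuit below 0.02 m/s and angular speed of each of tall_cup, espresso_cup, milk_jug, sugar_pot, biscuit below 0.2 rad/s); the robot touches nothing.
It fails at once if a cup, the jug or the sugar pot is tipped by more than 40 degrees (angle between any of tall_cup, espresso_cup, milk_jug, sugar_pot's own z axis and vertical above 0.7 rad).
It fails at once if the shaker or the egg cup is moved by more than 25 mm or knocked over (distance of any of shaker, egg_cup from where it was at the start of the episode above 0.025 m or angle between any of shaker, egg_cup's own z axis and vertical above 0.6 rad).
It also fails if it takes over 128 s, if anything falls off the work surface, if the arm or the gripper's body presses on something with over 40 N, if the wrist force passes 120 N, or if a joint passes its speed limit or range.

## Working session

There is one attempt and no reset: what is moved stays moved. The work goes in short steps, each a Python script; the robot and the scene stay as the last script left them, time stands still between calls to the robot, and variables do not carry over. Pictures are saved under pics/ and viewed, at most 14 in all, crops included, and the job is handed in when it is done.

```bash
ls; mkdir -p pics; python3 - <<'E'
from workcell import bot, hand, kinematics, get_obs, vision
import cv2,numpy as np
for n in ["scene","top"]:
    c=vision.read_camera(n); cv2.imwrite(f"pics/{n}0.png",cv2.resize(c["frame"][:,:,::-1],(800,600)))
    v=np.array(c["view"]);print(n,c["intrinsics"],c["dist"],-v[:3,:3].T@v[:3,3],v[2,:3])
o=get_obs();print(o["time_s"],o["position"],o["orientation"],bot.tcp_to_tips)
E
```

```text
pics
scene [[521.90946769   0.         278.74333289]
 [  0.         521.90946769 211.58467227]
 [  0.           0.           1.        ]] [0.06286259 0.         0.         0.         0.        ] [1.45304139 0.25980359 0.64618602] [-0.8270505  -0.23894558 -0.50881479]
top [[475.42094778   0.         274.56587369]
 [  0.         475.42094778 219.45243657]
 [  0.           0.           1.        ]] [-0.14022156  0.          0.          0.          0.        ] [ 0.38839428 -0.00631959  1.05837936] [ 0.09527527 -0.0074669  -0.99542296]
0.1 [ 0.14530855 -0.60748717  0.24764516] [ 9.93115859e-01  1.17134626e-01 -8.03323645e-05 -6.02160001e-04] 0.017
```

View pics/top0.png

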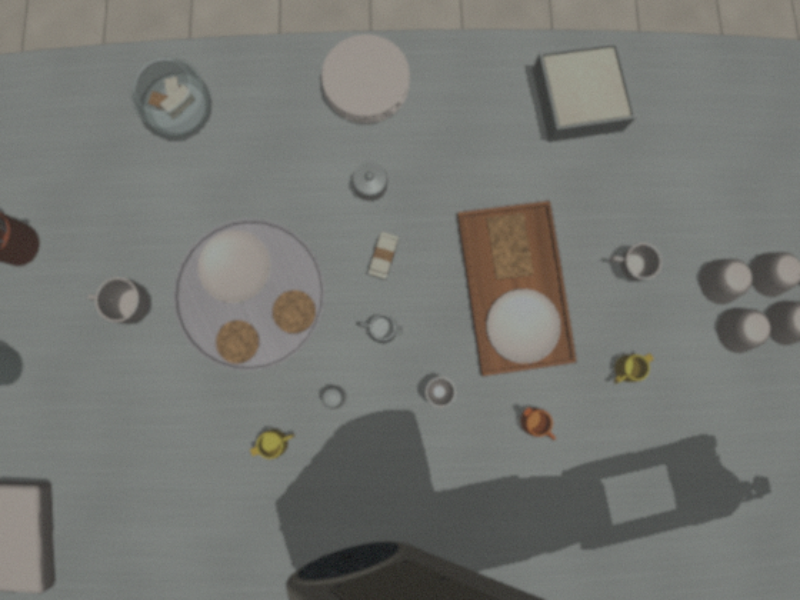

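View pics/scene0.png

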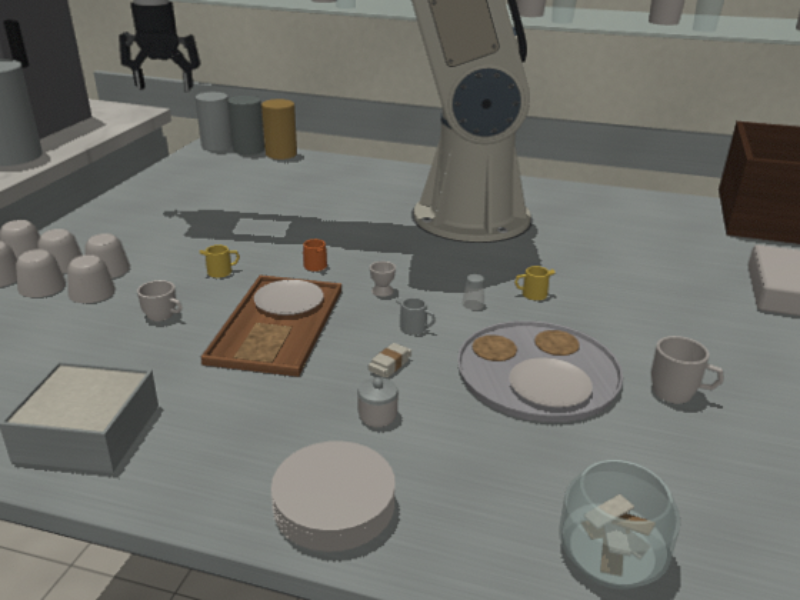

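Top view (800x600 px). What could be mistaken for what:
- Milk jug: steel one at (380,327). Not the yellow ones at (270,443) and (635,367), nor the orange one at (537,422).
- Tall cup (120,300) and espresso cup (640,262). Not the stacked upside-down cups at (720-800,270-330).
- Sugar pot (369,180). Egg cup (439,391) and shaker (332,397) are bystanders.
- Biscuit (383,255). Not the sachets in the bowl at (172,95).

Next is one close crop of all five chosen things, plus tray masks.

```bash
cat > h.py <<'E'
from workcell import bot, hand, kinematics, get_obs, vision, hand_in
import cv2,numpy as np
from scipy.spatial.transform import Rotation as R
def cast(c,px,z):
    px=np.asarray(px,float).reshape(-1,1,2)
    n=cv2.undistortPoints(px,np.array(c["intrinsics"]),np.array(c["dist"])).reshape(-1,2)
    v=np.array(c["view"]);d=np.c_[n,np.ones(len(n))]@v[:3,:3];o=-v[:3,:3].T@v[:3,3]
    return o+d*((z-o[2])/d[:,2])[:,None]
def proj(c,P):
    v=np.array(c["view"]);return cv2.projectPoints(np.asarray(P,float).reshape(-1,1,3),cv2.Rodrigues(v[:3,:3])[0],v[:3,3],np.array(c["intrinsics"]),np.array(c["dist"]))[0].reshape(-1,2)
def tile(f,cx,cy,h,s):
    t=cv2.resize(f[cy-h:cy+h,cx-h:cx+h,::-1],None,fx=s,fy=s,interpolation=cv2.INTER_CUBIC)
    t=cv2.normalize(t,None,0,255,cv2.NORM_MINMAX)
    for k in range(0,2*h,10):
        L=10 if k%20 else 18
        for a,b in(((k*s,0),(k*s,L)),((0,k*s),(L,k*s))): cv2.line(t,a,b,(0,0,255),1)
    cv2.putText(t,f"{cx-h},{cy-h}",(20,32),0,.45,(0,0,255),1);return t
E
python3 - <<'E'
from h import *
import pickle
c=vision.read_camera("top");s=vision.read_camera("scene");pickle.dump((c,s),open("c0.pkl","wb"))
f=c["frame"]
T=[tile(f,x,y,25,5) for x,y in[(84,210),(448,184),(266,229),(258,126),(268,178),(308,274)]]
cv2.imwrite("pics/tiles.png",np.vstack([np.hstack(T[:3]),np.hstack(T[3:])]))
hsv=cv2.cvtColor(f,cv2.COLOR_RGB2HSV)
def blobs(m,z,name,amin):
    m=cv2.morphologyEx(m.astype(np.uint8),cv2.MORPH_CLOSE,np.ones((3,3)))
    for k in cv2.findContours(m,0,2)[0]:
        a=cv2.contourArea(k)
        if a>amin:
            p=cast(c,k,z)[:,:2].astype(np.float32)
            r=cv2.minAreaRect(p); print(name,a,np.round(cv2.fitEllipse(k)[0],1),np.round(np.mean([p.max(0),p.min(0)],0),4),"rect",np.round(r[0],4),np.round(r[1],4),round(r[2],1))
blobs((hsv[...,1]>75)&(hsv[...,0]<25),.012,"brown",60)
b=f.astype(int).min(2); print(b[228,366],b[185,165],b[190,300],b[240,200])
roi=np.zeros(b.shape,bool);roi[150:265,120:410]=1
blobs((b>0.5*(b[228,366]+b[190,300]))&roi,.016,"white",60)
E
```

```text
brown 69.5 [188.6 310. ] [0.2929 0.1772] rect [0.2919 0.1767] [0.0405 0.0591] 51.1
brown 328.5 [376.2 295.7] [ 0.3136 -0.234 ] rect [ 0.314 -0.236] [0.0559 0.0414] 76.9
brown 287.5 [441.4 256.9] [ 0.3941 -0.3907] rect [ 0.3951 -0.3905] [0.0395 0.0629] 4.1
brown 595.5 [165.7 238.8] [0.4511 0.2287] rect [0.4511 0.2287] [0.0607 0.0622] 89.5
brown 600.5 [205.4 217.7] [0.4957 0.1388] rect [0.4957 0.1389] [0.0602 0.0625] 89.2
brown 564.0 [  8.6 168.4] [0.6295 0.5982] rect [0.6304 0.5974] [0.0877 0.0647] 3.3
brown 7322.0 [361.2 201.9] [ 0.5264 -0.2091] rect [ 0.5265 -0.2086] [0.2581 0.1487] 6.5
154 142 122 135
white 70.0 [265.6 228.8] [0.4676 0.0063] rect [0.4676 0.0063] [0.0198 0.022 ] 88.6
white 1513.5 [365.2 225.9] [ 0.468  -0.2151] rect [ 0.4699 -0.2144] [0.0961 0.1014] 11.5
white 1379.5 [160.6 183.5] [0.5751 0.238 ] rect [0.572  0.2381] [0.1006 0.0986] 25.2
```

View pics/tiles.png

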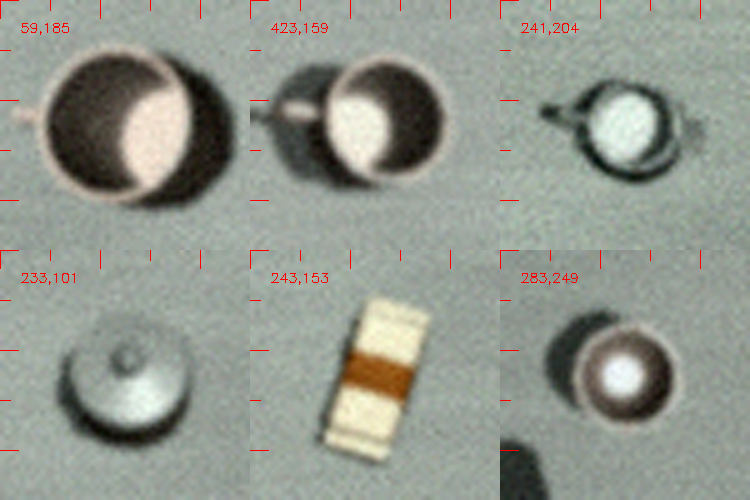

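The crop confirms the choices. Native pixel centres: tall cup rim (81.8,209.2), espresso rim (449.8,182.6), jug rim (266.6,230), knob (258,122.6), biscuit (268.1,178.6). The sizes of the tray (258x149 mm) and the coaster spacing (100 mm) fit. Next I compute poses and check them in the scene view.

```bash
cat > poses.py <<'E'
from h import *
import pickle
c,s=pickle.load(open("c0.pkl","rb"))
def tp(ox,oy,pts): return [(ox+(x+.5)/5-.5,oy+(y+.5)/5-.5) for x,y in pts]
ang=lambda d:np.arctan2(d[1],d[0])
P={}
for n,o,pt,h,hd,hz in[("tall_cup",(59,185),(116,123),.074,(20,115),.04),("espresso_cup",(423,159),(136,120),.05,(10,113),.028),("milk_jug",(241,204),(131,131),.046,(48,111),.035)]:
    a=cast(c,tp(*o,[pt]),h)[0];b=cast(c,tp(*o,[hd]),hz)[0];P[n]=(a[0],a[1],ang(b-a)-np.pi/2)
a=cast(c,tp(233,101,[(127,110)]),.058)[0];P["sugar_pot"]=(a[0],a[1],0.)
k=cast(c,tp(243,153,[(120,47),(180,70),(138,212),(72,190)]),.018);m=k.mean(0)
P["biscuit"]=(m[0],m[1],ang(k[0]+k[1]-k[2]-k[3]));bs=np.linalg.norm(k[0]-k[3]),np.linalg.norm(k[0]-k[1])
A=np.array([.4511,.2287]);B=np.array([.4957,.1388]);x=(B-A)/np.linalg.norm(B-A);y=np.array([-x[1],x[0]])
t=np.radians(6.5);O=np.array([.5265,-.2086]);ox=np.array([np.cos(t),np.sin(t)])
G={"cA":A,"cB":B,"sauR":(A+B)/2+.106*y,"sauO":O-.062*ox,"mat":O+.066*ox}
E
python3 - <<'E'
from poses import *
for n in P: print(n,np.round(P[n],4),np.round(np.degrees(P[n][2]),1))
print("bisc size",bs)
for n in G: print(n,np.round(G[n],4))
# overlay check
f=cv2.resize(s["frame"][:,:,::-1],None,fx=2.4,fy=2.4,interpolation=cv2.INTER_CUBIC)
g=cv2.resize(c["frame"][:,:,::-1],None,fx=2.4,fy=2.4,interpolation=cv2.INTER_CUBIC)
th=np.linspace(0,2*np.pi,60)
C=[(P["tall_cup"],.034,.074),(P["espresso_cup"],.029,.05),(P["milk_jug"],.02,.046),(P["sugar_pot"],.0275,.042),(P["biscuit"],.002,.024),(G["cA"],.034,.011),(G["cB"],.034,.011),(G["sauR"],.058,.019),(G["sauO"],.058,.019),(G["mat"],.03,.011)]
for p,r,z in C:
    q=np.c_[p[0]+r*np.cos(th),p[1]+r*np.sin(th),0*th+z]
    for im,cc in((f,s),(g,c)): cv2.polylines(im,[np.int32((proj(cc,q)+.5)*2.4*16)],True,(0,255,0),1,cv2.LINE_AA,4)
cv2.imwrite("pics/ovs.png",cv2.resize(f[380:760,200:1344],(800,266)) if 0 else f[380:780,200:1000]);cv2.imwrite("pics/ovt.png",g[250:650,340:1140] if 0 else cv2.resize(g[240:640,130:1130],(800,320)))
cv2.imwrite("pics/ov.png",np.vstack([f[420:720,220:1020],f[480:780,744:1344] if 0 else g[430:730,340:1140]]))
E
```

```text
tall_cup [ 0.5147  0.3966 -0.1546] -8.9
espresso_cup [ 0.5567 -0.4008 -0.1554] -8.9
milk_jug [ 0.4635  0.0032 -0.282 ] -16.2
sugar_pot [0.696  0.0168 0.    ] 0.0
biscuit [ 0.5796 -0.0021 -0.3252] -18.6
bisc size (np.float64(0.06788091968414404), np.float64(0.028694322174891915))
cA [0.4511 0.2287]
cB [0.4957 0.1388]
sauR [0.5684 0.2309]
sauO [ 0.4649 -0.2156]
mat [ 0.5921 -0.2011]
```

View pics/ov.png

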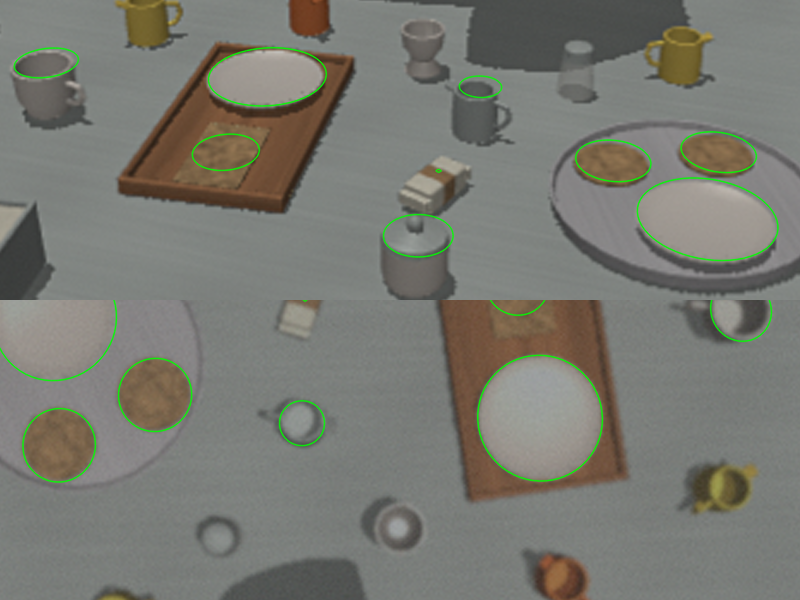

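Masks and both views agree within about 3 mm: the scene-view circles sit on the rims, saucers and coasters. Starting with the espresso cup.

```bash
cat > act.py <<'E'
from poses import *
def quat(axis,pos):
    best=None
    q0=get_obs()["joint_pos"]
    for k in(0,1):
        q=(R.from_euler("z",axis+np.pi/2+k*np.pi)*R.from_euler("x",np.pi)).as_quat()
        j=kinematics.solve_ik(pos,q)
        if j is not None and(best is None or abs(j[5])<best[0]): best=(abs(j[5]),q)
    return best[1]
def pick(xy,axis,z,op,N,over=.10):
    hand.move_gripper(op,N)
    a=[xy[0],xy[1],z+over];q=quat(axis,a);bot.reach(a,q);bot.servo_line([xy[0],xy[1],z],velocity=.12)
    o=get_obs();print("down",np.round(o["wrist_force"],1))
    hand.move_gripper(0.,N);bot.dwell(.2);bot.servo_line([xy[0],xy[1],z+.12],velocity=.15)
    o=get_obs();print("held w",round(o["gripper_width"],4),"F",o["grip_force"],np.round(o["wrist_force"],1),"t",round(o["time_s"],1))
def place(xy,axis,z,op):
    a=[xy[0],xy[1],z+.10];bot.reach(a,quat(axis,a));bot.servo_line([xy[0],xy[1],z],velocity=.1)
    print("placed",np.round(get_obs()["wrist_force"],1))
    hand.move_gripper(op);bot.dwell(.2);bot.servo_line([xy[0],xy[1],z+.12],velocity=.15);print("t",round(get_obs()["time_s"],1))
E
python3 - <<'E'
from act import *
p=P["espresso_cup"];pick(p[:2],p[2],.032,.085,40)
w=vision.read_camera("wrist");cv2.imwrite("pics/w1.png",w["frame"][:,:,::-1])
place(G["sauR"],p[2],.032+.014,.082)
for n in("top","scene"):
    f=vision.read_camera(n)["frame"];cv2.imwrite(f"pics/{n}1.png",cv2.resize(f[:,:,::-1],(400,300)))
cv2.imwrite("pics/m1.png",np.hstack([cv2.imread("pics/w1.png")[::1,::1][:300,80:480],cv2.imread("pics/scene1.png")]))
E
```

```text
down [-0.1  0.3  0.5]
held w 0.0556 F 42.54151849945629 [ 1.1  0.3 -1.2] t 4.7
placed [-0.3 -0.3 -0.7]
t 9.7
```

View pics/m1.png

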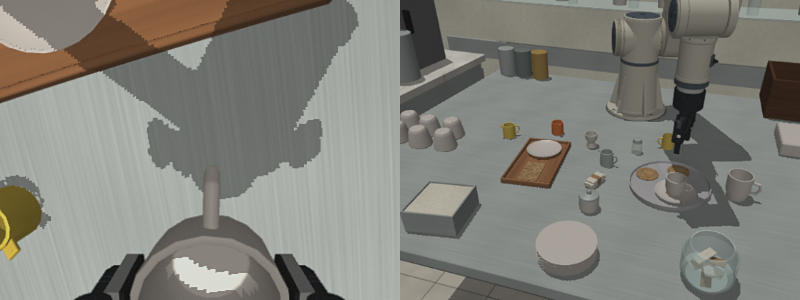

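The espresso cup was held centred between the pads (wrist view) and now stands on the round tray's saucer, at about (675,183) in the montage. Next: sugar pot, jug, tall cup, biscuit.

```bash
python3 - <<'E'
from act import *
ty=np.radians(26.4)
p=P["sugar_pot"];pick(p[:2],ty,.028,.08,40);place(G["cA"],ty,.028+.012,.070)
p=P["milk_jug"];pick(p[:2],p[2],.025,.07,30);place(G["cB"],p[2],.025+.012,.060)
p=P["tall_cup"];pick(p[:2],p[2],.05,.085,40);place(G["sauO"],p[2],.05+.014,.085)
p=P["biscuit"];pick(p[:2],p[2]+np.pi/2,.022,.06,20);place(G["mat"],t+np.pi/2,.022+.012,.055)
a=[.35,-.5,.25];bot.reach(a,quat(0,a))
c1=vision.read_camera("top");s1=vision.read_camera("scene");pickle.dump((c1,s1),open("c1.pkl","wb"))
th=np.linspace(0,2*np.pi,60);ims=[]
for cc,sl in((s1,(slice(420,720),slice(220,1020))),(c1,(slice(350,650),slice(250,1050)))):
    f=cv2.resize(cc["frame"][:,:,::-1],None,fx=2.4,fy=2.4,interpolation=cv2.INTER_CUBIC)
    for p,r,z in[(G["cA"],.0275,.053),(G["cB"],.02,.057),(G["sauR"],.029,.063),(G["sauO"],.034,.087),(G["mat"],.015,.035)]:
        cv2.polylines(f,[np.int32((proj(cc,np.c_[p[0]+r*np.cos(th),p[1]+r*np.sin(th),0*th+z])+.5)*2.4*16)],True,(0,255,0),1,cv2.LINE_AA,4)
    ims.append(f[sl])
cv2.imwrite("pics/end.png",np.vstack(ims))
E
```

```text
down [-0.1  0.5 -0.7]
held w 0.0523 F 42.28223145764787 [ 0.4  0.6 -3.1] t 13.5
placed [-2.  -1.8  2.3]
t 17.3
down [ 0.3 -0.1  0.7]
held w 0.043 F 30.553046693021315 [ 0.1  0.3 -1.6] t 20.9
placed [-0.6  0.1 -0.8]
t 24.2
down [-0.5 -0.1  0.3]
held w 0.0658 F 44.80888363905251 [-0.   0.7 -1.8] t 28.0
placed [-0.8 -0.7 -0.5]
t 32.8
down [0.1 0.6 0.4]
held w 0.0296 F 19.867668449878693 [ 0.6 -0.3 -0.2] t 36.7
placed [ 0.3 -0.5  0.3]
t 41.4
```

View pics/end.png

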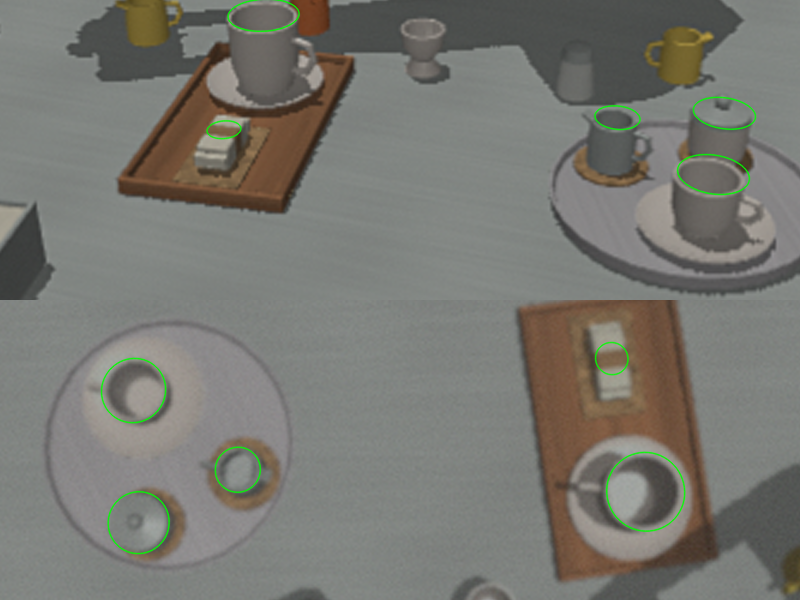

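All five stand upright, and the rims match the predicted circles within about 3 mm in both views. The biscuit lies along the mat, and the shaker and egg cup have not moved. Handing in.

```bash
python3 -c "
from workcell import hand_in
print(hand_in())"
```

```text
the job is handed in; nothing more can be done
None
```

Both coffee orders are set out and handed in at about 43 s of the 128 s allowed; all five items sat within about 3 mm of target in the last camera check, but the hand-in returned no verdict.

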